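Put the eye loupe away in the push-latch instrument case

ROBOT

A 7-joint arm with a two-finger parallel gripper is mounted at the origin on a cart in front of the work surface, level with it; the furniture and walls round the work are solid. World frame = base frame: x ahead of the robot, y to its left, z up, the work surface at z = 0. Lengths are in m, angles in rad, forces in N, time in s.
With the tool pointing down it reaches from about 0.4 to 0.875 m from the base axis. Payload 6.5 kg.
Tool frame: the origin (TCP) lies midway between the tips of the shut fingers; the grasp point (between the pads) lies 19 mm behind it; z points along the fingers, y is the direction in which the jaws open and shut (so a half turn about z gives the same grasp; the last joint's range is limited). The gripper opens to 85 mm and grips with 20 to 120 N. Pads are 22 mm wide; open, the fingers measure 114 mm over their backs; the gripper's body (76 mm by 85 mm) begins 54 mm behind the grasp point. The pads swing forward as they close: fully open they stand 13 mm farther back than shut.
Start: joints at [-1.239, 0.536, -0.004, 1.538, 0.003, 1.067, -0.071], TCP at [0.252, 0.599, 0.231] pointing down, gripper open.
Joint ranges: [-2.7, 2.7], [-0.37, 2.16], [-1.27, 1.26], [0.24, 2.4], [-1.31, 4.45], [0.19, 1.91], [-2.76, 2.76]. Speed limits (rad/s): [2.39, 2.39, 3.14, 3.14, 3.14, 3.14, 3.14].

INTERFACE

Orientations are given as a unit quaternion [w, x, y, z].
In Python, from plant import * gives the robot as it stands.
- The arm moves only by the tool servo_tool, never from a script. Its argument "commands" is a list of rows, each a list of 7 numbers: the shift along the tool's x, y, z in m, then the turn, a rotation vector about the tool's x, y, z in degrees, then the opening, from 0 (shut) to 1 (fully open). A call has 1 to 20 rows; each row is the pose to reach, as a shift and turn from the pose measured when the call began, along the tool's axes at that moment; what a row does not reach only later rows make up. A row lasts 1/10 s, in which the tool goes at most 50 mm and 8.59 degrees, less where a joint would pass 70% of its speed; a pose out of reach is approached as far as the arm can. A call with a gripper value outside its range is refused whole. The fingers move at their own pace and stop on an object; the grip force is fixed at half the most. Time passes only in rows, so rows that repeat a pose let the fingers close. It gives the time, the measured TCP pose, the force and the opening at its end, in the units of the state.
- get_state(): the state, without advancing time (a new reading comes with each control period).
- snapshot(name): name is "scene" or "top" or "wrist"; returns (picture, depth): 384x512x3 uint8, red, green, blue; 384x512 float32, m along the optical axis (not along the pixel's ray), 0 where there is no reading.
- camera_params(name): a dict with "fovy" (degrees; the focal length in pixels is half the picture's height over the tangent of half this angle, whatever the lens; pixels are square), "cx", "cy" (the principal point, pixels), "k1" (the pictures are not rectified: a ray, as slopes to the right and down, at radius r is drawn at 1 + k1 r^2 times it, then the intrinsics apply), "R" (3x3) and "t" (3): a world point X has camera coordinates R X + t. Camera axes: x right, y down, z forward; pixel columns grow to the right and rows downward; lengths in m; the calibration is good to about 2 mm. A picture is of the moment at which its call begins: read the wrist's pose just before it. camera_params takes no time and is no camera call; for the wrist camera it gives the pose at the moment of the call.
- close_job(): hands the job in, once; it reports no verdict.
Trained networks look in the newest picture that a camera, given by its name, has taken for a name from the list of things; names that differ only in an ending like _2 or _b are one class to them, and where a whole thing is asked for, a point or a joint stands for the part that bears it (a point fixed in the world has none). Each returns a list of dicts, best first, with "confidence" (0 to 1); they miss things now and then, are a little off and sometimes report something else, mostly with a low value. They report only what shows in the picture. A call takes as long as a camera call. They do not tell look-alikes from the thing itself.
- find_in(camera, query): "position" ([column, row] in pixels, amid what is visible of it).
- landmark_of(camera, query): "position" ([column, row] in pixels: a listed point, or the origin of a listed thing).
The state is a dict: "time": time; "joint_pos": joint angles; "dq": joint speeds; "tau": joint torques, N m; "tool_pos": TCP position; "tcp_rot": TCP orientation; "contact_force": force on the tool from outside, world axes, zero at the start; "ft_torque": the same for the moment, N m; "finger_gap": finger opening in m.
Only numpy, scipy, OpenCV 4.12 (cv2) and the standard library are available. Lean on these libraries where they do the work, as an engineer would, in place of code of your own. Each camera call takes 0.05 s, during which the arm holds its last target.

TASK

Put the black eye loupe away in the blue instrument case: press the shut lid in (a rubber spot marks the place) until you feel its stop and let go, so that the latch frees it and it springs open; stand the loupe upright on the grey tray floor, then swing the lid down and press it in to the stop again so that it latches and stays shut when you let go. Never push on the lid with more than about 20 N, and leave the ferrules, the marker and the wooden handle blank where they lie.

Things in the scene. Friction and masses are not known exactly. Their poses are not given: they have to be found in the camera images.
- case: Blue instrument case fixed to the bench, 150 x 146 mm, side walls 96 mm high, front wall 52; origin under its centre on the bench; x points from the front (latch) to the back (hinge), z up. Inside, the front 50 mm is a black latch housing 58 mm high; behind it the tray, 95 x 136 mm, grey floor 30 mm above the bench. Aluminium lid on top.
- lid (a joint): Angle of the lid (rad): 0 to 0.03 latched, negative pressed in, 1.95 fully open. Push-push latch: pressed in to its stop and let go, a latched lid is freed; swung down, pressed to the stop and let go, it latches; a little short of the stop it does not switch. The stop lies 10 to 30 mm beyond latched, differently each time and unmarked: feel it. There the force rises 14 N per mm; 8 to 15 N in all is right.
- press_spot (a point): Centre of the black rubber spot (22 mm across) on the lid's outer face, 125 mm from the hinge axis, mid-width: the place to press. z: outward normal of the lid; x: along the lid to the hinge. Lid plate 132 mm wide, 6 mm thick, free edge 150 mm from the axis with an apron 30 mm inward; a steel striker stands 53 mm inward, 110 to 131 mm from the axis.
- hinge_mid (a point): Middle of the lid's hinge axis, at the back of the case, 90 mm above the bench; the axis runs along the case's y and the lid's outer face lies 3.5 mm outward of it. A spring always drives the lid open: about 4 N at the press spot when shut, 1 to 2 N when open; freed, it swings open by itself within about 1 s, leaning back past upright.
- tray_mid (a point): Middle of the grey tray floor where the loupe shall stand, 30 mm above the bench, axes as the case. Free tray floor around it 38 mm to the front, 55 mm to the back and 68 mm to either side.
- loupe_mid (a point): Centre of the eye loupe, half-way up: a short black ring, 37 mm in diameter, 22 mm high, standing upright on the bench, 30 g; z along the ring's axis.
- ferrule_2: Cream ring 23 mm in diameter, 22 mm high, origin under its centre; bystander.
- ferrule_3: White ring 23 mm in diameter, 22 mm high, origin under its centre; bystander.
- marker_2: White and red felt marker 124 x 13 x 14 mm lying along its x, origin under its centre; bystander.
- handle_blank_b: Light wooden handle blank 23 x 118 x 19 mm lying along its y, origin under its centre; bystander.
There are look-alikes about, which are no part of the job. What is meant by the part that bears loupe_mid is not purple, and is the smaller of those in its own colour.

How it is judged:
By the outcome, as a careful person would: the job done as asked, in the order asked, and still so for the second after the job is handed in, with the robot touching nothing.
It also fails if it takes over 72 s, if anything falls off the work surface, if the arm or the gripper's body presses on something with over 40 N, if the wrist force passes 120 N, or if a joint passes its speed limit or range.

## Working session

There is one attempt and no reset: what is moved stays moved. The work goes in short steps, Python scripts to look and compute and a tool call to move; the robot and the scene stay as the last step left them, time stands still between calls to the robot, and variables do not carry over. Pictures are saved under pics/ and viewed, and the job is handed in when it is done.

Besides the shell and the picture viewer there is one more tool, called after ">>>" by a JSON object that holds its "name" and its "arguments", one argument or row to a line. servo_tool: Moves the arm, as the interface text tells. Its arguments: {"type":"object","properties":{"commands":{"type":"array","items":{"type":"array","items":{"type":"number"}}}},"required":["commands"]}

```bash
ls; mkdir -p pics; cat > h.py <<'E'
from plant import *
import numpy as np, cv2
from scipy.spatial.transform import Rotation as Ro
def ray(cam,uv,P=None):
    P=P or camera_params(cam); f=192/np.tan(np.radians(P["fovy"])/2)
    d=np.array([(uv[0]-P["cx"])/f,(uv[1]-P["cy"])/f]); s=d.copy()
    for _ in range(20): s=d/(1+P["k1"]*(s@s))
    return np.append(s,1.0),np.array(P["R"]),np.array(P["t"])
def at_depth(cam,uv,z,P=None):
    r,R,t=ray(cam,uv,P); return R.T@(r*z-t)
def at_plane(cam,uv,h,P=None):
    r,R,t=ray(cam,uv,P); o=-R.T@t; d=R.T@r; return o+d*(h-o[2])/d[2]
def proj(cam,X,P=None):
    P=P or camera_params(cam); f=192/np.tan(np.radians(P["fovy"])/2)
    c=np.array(P["R"])@np.array(X)+np.array(P["t"]); s=c[:2]/c[2]; s=s*(1+P["k1"]*(s@s)); return np.array([P["cx"]+f*s[0],P["cy"]+f*s[1]])
def save(img,n,sc=1):
    cv2.imwrite("pics/"+n,cv2.resize(img[:,:,::-1],None,fx=sc,fy=sc,interpolation=cv2.INTER_CUBIC))
def toR(q): return Ro.from_quat([q[1],q[2],q[3],q[0]])
def tool(X):
    s=get_state(); return toR(s["tcp_rot"]).inv().apply(np.array(X)-s["tool_pos"])
E
python3 - <<'E'
from h import *
np.set_printoptions(precision=4,suppress=True)
for c in ["scene","top"]:
    im,d=snapshot(c); save(im,c+"0.png",1.5); np.save(c+"_d.npy",d); np.save(c+"_i.npy",im)
    for q in ["loupe_mid","press_spot","hinge_mid","tray_mid","case"]:
        print(c,q,[(np.round(r["position"],1),round(r["confidence"],2)) for r in landmark_of(c,q)[:4]])
    print(c,'find loupe',[(np.round(r["position"],1),round(r["confidence"],2)) for r in find_in(c,"loupe_mid")])
print(get_state())
E
```

```text
pics
scene loupe_mid [(array([268.4, 240.6]), 0.81), (array([241. , 267.4]), 0.74), (array([274.9, 282. ]), 0.6)]
scene press_spot [(array([203.8, 162.6]), 0.96)]
scene hinge_mid [(array([257.2, 152.5]), 0.63)]
scene tray_mid [(array([255.5, 146.7]), 0.37)]
scene case [(array([227.2, 188.9]), 0.78)]
scene find loupe [(array([271.5, 235.9]), 0.97), (array([272. , 281.7]), 0.86), (array([243.7, 268.3]), 0.59)]
top loupe_mid [(array([290.3, 198.7]), 0.74), (array([324.9, 213.3]), 0.65), (array([299.2, 233.5]), 0.59)]
top press_spot [(array([192.7, 224.7]), 0.6)]
top hinge_mid [(array([193.5, 168.7]), 0.75)]
top tray_mid []
top case [(array([198. , 207.8]), 0.96)]
top find loupe [(array([296.8, 194.6]), 0.59), (array([330.8, 208.8]), 0.56)]
{'time': 0.7, 'joint_pos': array([-1.2392,  0.5364, -0.0044,  1.5379,  0.0026,  1.0673, -0.0712]), 'dq': array([ 0.0002, -0.0015,  0.0019,  0.0002,  0.0009, -0.0009, -0.001 ]), 'tau': array([  0.0005, -58.3196,   1.0474, -25.9407,   0.0123,   0.0016,
        -0.    ]), 'tool_pos': array([0.2518, 0.5992, 0.2313]), 'tcp_rot': array([ 0.    ,  0.1976,  0.9803, -0.    ]), 'contact_force': array([-0.4661,  0.6807,  0.7102]), 'ft_torque': array([-0.0061, -0.0142, -0.0439]), 'finger_gap': 0.08558645693845686}
```

View pics/scene0.png

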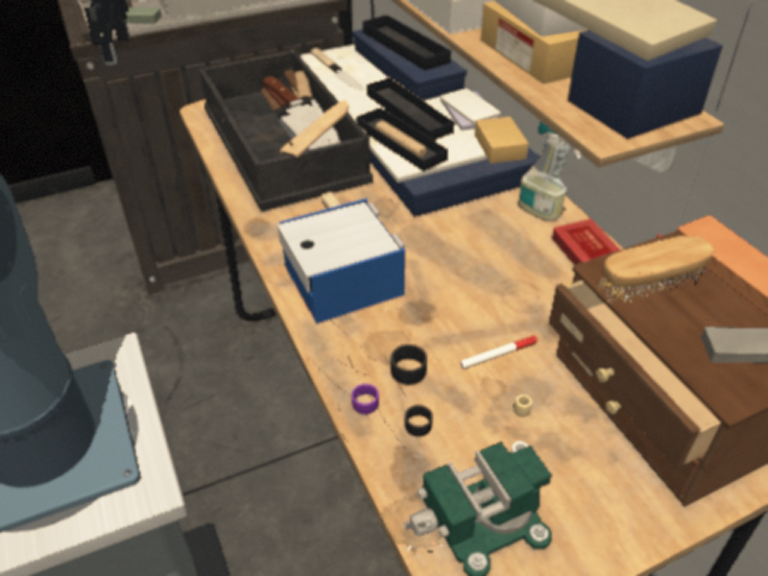

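View pics/top0.png

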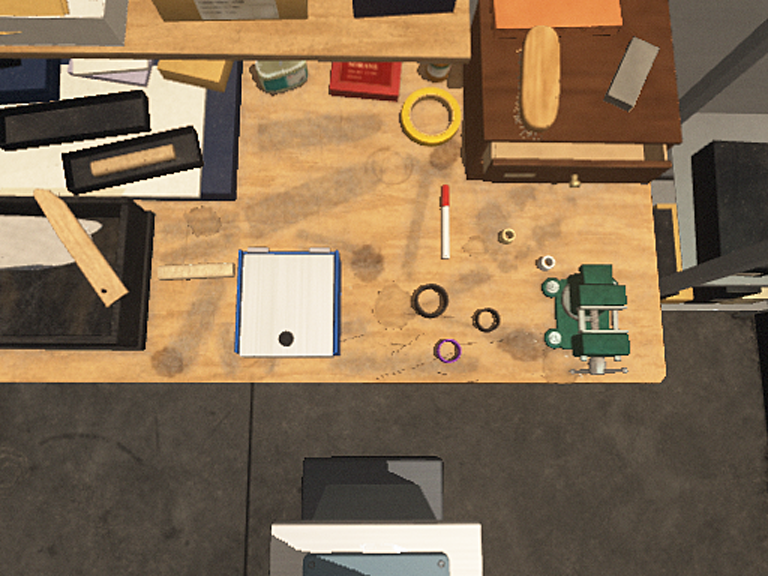

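```bash
python3 - <<'E'
from h import *
np.set_printoptions(precision=4,suppress=True)
for c in ["scene","top"]:
    im=np.load(c+"_i.npy"); 
    a=im[200:320,210:330] if c=="scene" else im[165:265,255:365]
    save(a,c+"crop.png",5)
d=np.load("top_d.npy"); s=np.load("scene_d.npy")
for n,uv in dict(spot=(192.7,224.7),hinge=(193.5,168.7)).items(): 
    print(n,at_plane("top",uv,.0935),d[int(uv[1]),int(uv[0])],at_depth("top",uv,d[int(uv[1]),int(uv[0])]))
for uv in [(290.3,198.7),(324.9,213.3),(299.2,233.5)]: print(at_plane("top",uv,.011))
for uv in [(268.4,240.6),(241,267.4),(274.9,282)]: print(at_plane("scene",uv,.011))
print('sp scene',at_plane("scene",(203.8,162.6),.0935),at_plane("scene",(257.2,152.5),.09), at_plane("top",(198,207.8),0))
for c in ["scene","top"]:
  P=camera_params(c); print(c,-np.array(P["R"]).T@P["t"],P["fovy"])
E
```

```text
spot [0.4232 0.1259 0.0935] 0.81569654 [0.423  0.1256 0.0954]
hinge [0.5458 0.1276 0.0935] 0.8487519 [0.5481 0.1289 0.0834]
[ 0.4924 -0.0941  0.011 ]
[ 0.4575 -0.1764  0.011 ]
[ 0.4095 -0.1139  0.011 ]
[ 0.4878 -0.074   0.011 ]
[ 0.4063 -0.1155  0.011 ]
[ 0.4524 -0.1769  0.011 ]
sp scene [0.4242 0.134  0.0935] [0.5515 0.1208 0.09  ] [0.471  0.1269 0.    ]
scene [ 0.1847 -0.6797  0.7772] 43.89270217668963
top [0.3593 0.0148 0.9152] 53.29543944616899
```

View crop.

View pics/topcrop.png

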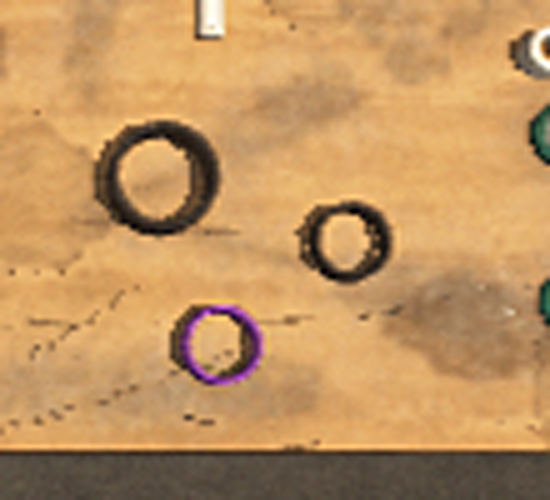

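```bash
python3 - <<'E'
from h import *
np.set_printoptions(precision=4,suppress=True)
im=np.load("top_i.npy"); d=np.load("top_d.npy")
# case lid geometry: white lid pixels / blue wall edges
reg=im[150:250,140:240].astype(int); blue=(reg[:,:,2]>reg[:,:,0]+40)
ys,xs=np.nonzero(blue); 
for y in range(0,100,10):
    r=np.nonzero(blue[y])[0]; print(y+150,r+140)
# black small ring
k=(im.max(2)<75)[195:232,308:342].astype(np.uint8); ys,xs=np.nonzero(k); print(xs.min()+308,xs.max()+308,ys.min()+195,ys.max()+195)
n,l,st,ce=cv2.connectedComponentsWithStats(k); print(st,ce+[308,195])
save(im[145:245,145:240],"casecrop.png",6)
# depth lid plane
for uv in [(170,180),(215,180),(170,225),(215,225),(193,200),(193,175)]: print(uv,at_depth("top",uv,d[uv[1],uv[0]]))
print(np.nonzero(d==0)[0].size)
E
```

```text
150 []
160 []
170 [159 160 223 224 225]
180 [159 160 223 224 225]
190 [158 159 223 224 225]
200 [158 159 223 224]
210 [157 158 159 223 224]
220 [157 158 222 223 224]
230 [157 158 222 223 224]
240 []
315 332 206 220
[[   0    0   34   37 1182]
 [   8   11   17   15   75]
 [   7   21    1    1    1]] [[324.489  212.9915]
 [324.8    213.0933]
 [315.     216.    ]]
(170, 180) [0.5199 0.1776 0.0952]
(215, 180) [0.5205 0.0799 0.0947]
(170, 225) [0.4223 0.1741 0.0941]
(215, 225) [0.4226 0.0782 0.0942]
(193, 200) [0.4767 0.1269 0.092 ]
(193, 175) [0.5319 0.1284 0.0924]
775
```

```bash
python3 - <<'E'
from h import *
save(np.load("top_i.npy")[150:240,145:240],"casecrop2.png",6)
E
```

```text
(no output)
```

View pics/casecrop2.png

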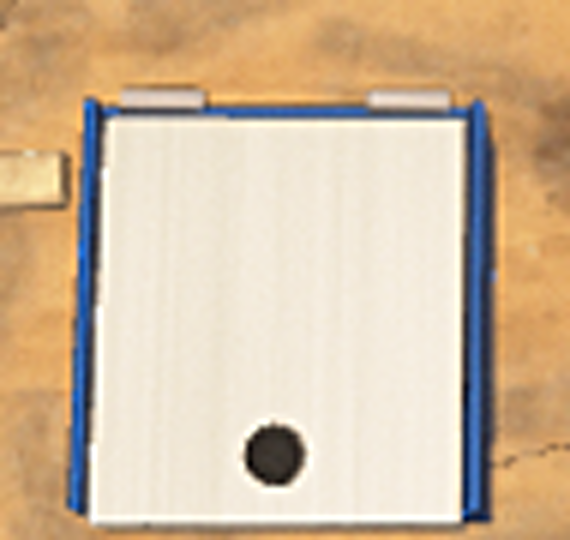

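Candidates for the loupe in top view: the large black ring (290,199), the small black ring (325,213) and the purple ring (299,233). The description picks the small black one, and the crop confirms it: about 37 mm across and clearly smaller than the other black ring. The rubber spot sits at about (190,225).

```bash
python3 - <<'E'
from h import *
np.set_printoptions(precision=4,suppress=True)
im=np.load("top_i.npy")
def c2(p): return (p[0]/6-.5+145,p[1]/6-.5+150)
print("spot",at_plane("top",c2((273,454)),.0935))
for n,p in dict(BL=(97,112),BR=(480,105),FL=(77,510),FR=(478,517)).items(): print(n,at_plane("top",c2(p),.096))
# lid plate corners top z .0935
for n,p in dict(BL=(103,117),BR=(466,121),FL=(91,520),FR=(463,520)).items(): print("lid",n,at_plane("top",c2(p),.0935))
g=(im.max(2)<70)[215:238,175:205].astype(np.uint8);n,l,st,ce=cv2.connectedComponentsWithStats(g);print(st,ce+[175,215])
s=np.load("scene_i.npy");g=(s.max(2)<70)[150:175,190:220].astype(np.uint8);n,l,st,ce=cv2.connectedComponentsWithStats(g);print(st,ce+[190,150])
for i in range(1,n): print(at_plane("scene",ce[i]+[190,150],.0935))
d=np.load("top_d.npy")
pts=np.array([at_depth("top",(u,v),d[v,u]) for v in range(174,232,3) for u in range(165,220,3) if d[v,u]>0])
A=np.c_[pts[:,:2],np.ones(len(pts))];k=np.linalg.lstsq(A,pts[:,2],rcond=None)[0];print("plane",k,A.mean(0)@k)
print("shelf",[at_depth("top",(u,30),d[30,u]) for u in (100,200,280)])
E
```

```text
spot [0.4221 0.1316 0.0935]
BL [0.546  0.1987 0.096 ]
BR [0.5494 0.0596 0.096 ]
FL [0.402  0.1997 0.096 ]
FR [0.3999 0.0582 0.096 ]
lid BL [0.5447 0.197  0.0935]
lid BR [0.544  0.0648 0.0935]
lid FL [0.3986 0.1952 0.0935]
lid FR [0.3989 0.0637 0.0935]
[[  0   0  30  23 626]
 [ 11   6   9  10  64]] [[189.4377 226.0511]
 [190.1094 225.5   ]]
[[  0   0  30  25 735]
 [ 12  12   6   3  15]] [[204.502  161.9837]
 [204.4    162.8   ]]
[0.4251 0.1327 0.0935]
plane [-0.0225  0.0043  0.1043] 0.09426267388521692
shelf [array([0.7465, 0.2696, 0.3002]), array([0.7481, 0.0949, 0.3011]), array([ 0.7517, -0.046 ,  0.2991])]
```

>>> {"name": "servo_tool", "arguments": {
  "commands": [
    [-0.034,-0.037,-0.001,0,0,-2,0],
    [-0.068,-0.073,-0.001,0,0,-5,0],
    [-0.102,-0.11,-0.001,0,0,-8,0],
    [-0.136,-0.146,-0.001,0,0,-10,0],
    [-0.17,-0.183,-0.001,0,0,-12,0],
    [-0.203,-0.22,-0.001,0,0,-15,0],
    [-0.237,-0.256,-0.001,0,0,-18,0],
    [-0.271,-0.293,-0.001,0,0,-20,0],
    [-0.305,-0.33,-0.001,0,0,-22,0],
    [-0.339,-0.366,0,0,0,-22.8,0],
    [-0.339,-0.366,0,0,0,-22.8,0],
    [-0.339,-0.366,0,0,0,-22.8,0],
    [-0.339,-0.366,0,0,0,-22.8,0],
    [-0.339,-0.366,0.01,0,0,-22.8,0],
    [-0.339,-0.366,0.02,0,0,-22.8,0]
  ]
}}

```text
time: 2.2
tool_pos: [0.4222, 0.1317, 0.2106]
tcp_rot: [0.0, -0.001, 1.0, 0.0]
contact_force: [-0.1, 0.4, -0.7]
finger_gap: 0.0001
```

```bash
python3 - <<'E'
from h import *
np.set_printoptions(precision=4,suppress=True)
s=get_state(); print(s["time"],s["tool_pos"],toR(s["tcp_rot"]).as_matrix(),s["contact_force"],s["finger_gap"],s["joint_pos"])
P=camera_params("wrist"); im,d=snapshot("wrist"); save(im,"w1.png",1.5)
r=landmark_of("wrist","press_spot"); print(r)
for q in r[:1]: print(at_plane("wrist",q["position"],.0935,P))
g=(im.max(2)<70).astype(np.uint8);n,l,st,ce=cv2.connectedComponentsWithStats(g)
for i in range(1,n):
  if 300<st[i,4]<20000: print(st[i],ce[i],at_plane("wrist",ce[i],.0935,P))
E
```

```text
2.2 [0.4222 0.1317 0.2106] [[-1.     -0.0026  0.0002]
 [-0.0026  1.      0.0004]
 [-0.0002  0.0004 -1.    ]] [-0.0813  0.3701 -0.6611] 0.00013520996535884184 [-0.5153  0.2095  0.1263  2.0898 -0.0354  0.8439  1.2051]
[{'position': [260.1, 179.0], 'confidence': 0.59}]
[0.4208 0.1297 0.0935]
[ 15 129  36  35 471] [ 36.8875 143.4416] [ 0.3929 -0.0424  0.0935]
[  2 133  27  31 484] [ 12.6529 148.5764] [ 0.3967 -0.0628  0.0935]
[189 137 147   4 365] [267.2247 139.1918] [0.3899 0.1351 0.0935]
[377 163  40  60 687] [393.1237 195.8967] [0.4343 0.2351 0.0935]
[248 167  28  27 582] [261.2955 179.8866] [0.4215 0.1306 0.0935]
[  27  194   66   55 2184] [ 57.4895 220.6749] [ 0.4563 -0.0358  0.0935]
```

>>> {"name": "servo_tool", "arguments": {
  "commands": [
    [0,0,0.03,0,0,0,0],
    [0,-0.001,0.06,0,0,0,0],
    [0,-0.001,0.09,0,0,0,0],
    [0,-0.001,0.107,0,0,0,0],
    [0,-0.001,0.109,0,0,0,0],
    [0,-0.001,0.111,0,0,0,0],
    [0,-0.001,0.113,0,0,0,0],
    [0,-0.001,0.115,0,0,0,0],
    [0,-0.001,0.117,0,0,0,0],
    [0,-0.001,0.119,0,0,0,0],
    [0,-0.001,0.12,0,0,0,0],
    [0,-0.001,0.12,0,0,0,0],
    [0,-0.001,0.12,0,0,0,0]
  ]
}}

```text
time: 3.6
tool_pos: [0.4213, 0.1299, 0.0898]
tcp_rot: [-0.001, -0.001, 1.0, -0.0]
contact_force: [1.3, 1.0, 3.3]
finger_gap: -0.0
```

>>> {"name": "servo_tool", "arguments": {
  "commands": [
    [0,0,0.001,0,0,0,0],
    [0,0,0.002,0,0,0,0],
    [0,0,0.002,0,0,0,0]
  ]
}}

```text
time: 3.9
tool_pos: [0.4214, 0.13, 0.0877]
tcp_rot: [-0.001, -0.001, 1.0, -0.0]
contact_force: [0.3, 0.3, 4.0]
finger_gap: -0.0001
```

>>> {"name": "servo_tool", "arguments": {
  "commands": [
    [0,0,0.001,0,0,0,0],
    [0,0,0.0015,0,0,0,0],
    [0,0,0.0015,0,0,0,0]
  ]
}}

```text
time: 4.2
tool_pos: [0.4214, 0.13, 0.0861]
tcp_rot: [-0.001, -0.001, 1.0, -0.0]
contact_force: [-0.3, 0.8, 3.8]
finger_gap: -0.0001
```

>>> {"name": "servo_tool", "arguments": {
  "commands": [
    [0,0,0.0005,0,0,0,0],
    [0,0,0.001,0,0,0,0],
    [0,0,0.001,0,0,0,0]
  ]
}}

```text
time: 4.5
tool_pos: [0.4214, 0.1299, 0.0851]
tcp_rot: [-0.001, -0.001, 1.0, -0.0]
contact_force: [0.7, 1.7, 4.5]
finger_gap: 0.0001
```

>>> {"name": "servo_tool", "arguments": {
  "commands": [
    [0,0,0.0005,0,0,0,0],
    [0,0,0.001,0,0,0,0],
    [0,0,0.001,0,0,0,0]
  ]
}}

```text
time: 4.8
tool_pos: [0.4215, 0.13, 0.084]
tcp_rot: [-0.001, -0.001, 1.0, -0.0]
contact_force: [1.1, 0.4, 3.6]
finger_gap: -0.0002
```

>>> {"name": "servo_tool", "arguments": {
  "commands": [
    [0,0,0.0006,0,0,0,0],
    [0,0,0.0011,0,0,0,0],
    [0,0,0.0011,0,0,0,0]
  ]
}}

```text
time: 5.1
tool_pos: [0.4215, 0.13, 0.0829]
tcp_rot: [-0.001, -0.001, 1.0, -0.0]
contact_force: [1.2, 0.7, 3.8]
finger_gap: 0.0002
```

>>> {"name": "servo_tool", "arguments": {
  "commands": [
    [0,0,0.0006,0,0,0,0],
    [0,0,0.0011,0,0,0,0],
    [0,0,0.0011,0,0,0,0]
  ]
}}

```text
time: 5.4
tool_pos: [0.4216, 0.13, 0.0817]
tcp_rot: [-0.001, -0.001, 1.0, -0.0]
contact_force: [1.2, 0.8, 4.4]
finger_gap: 0.0006
```

>>> {"name": "servo_tool", "arguments": {
  "commands": [
    [0,0,0.0006,0,0,0,0],
    [0,0,0.0011,0,0,0,0],
    [0,0,0.0011,0,0,0,0]
  ]
}}

```text
time: 5.7
tool_pos: [0.4217, 0.13, 0.0806]
tcp_rot: [-0.001, -0.001, 1.0, -0.0]
contact_force: [1.8, 1.2, 3.1]
finger_gap: -0.0003
```

>>> {"name": "servo_tool", "arguments": {
  "commands": [
    [0,0,0.0006,0,0,0,0],
    [0,0,0.0011,0,0,0,0],
    [0,0,0.0011,0,0,0,0]
  ]
}}

```text
time: 6.0
tool_pos: [0.4217, 0.13, 0.0795]
tcp_rot: [-0.001, -0.001, 1.0, -0.0]
contact_force: [0.8, 0.6, 5.0]
finger_gap: -0.0003
```

>>> {"name": "servo_tool", "arguments": {
  "commands": [
    [0,0,0.0005,0,0,0,0],
    [0,0,0.001,0,0,0,0],
    [0,0,0.001,0,0,0,0]
  ]
}}

```text
time: 6.3
tool_pos: [0.4218, 0.13, 0.0787]
tcp_rot: [-0.001, -0.001, 1.0, -0.0]
contact_force: [0.9, 1.0, 7.3]
finger_gap: -0.0
```

>>> {"name": "servo_tool", "arguments": {
  "commands": [
    [0,0,0.0004,0,0,0,0],
    [0,0,0.0004,0,0,0,0],
    [0,0,0.0004,0,0,0,0]
  ]
}}

```text
time: 6.6
tool_pos: [0.4219, 0.13, 0.0785]
tcp_rot: [-0.001, -0.001, 1.0, -0.0]
contact_force: [0.9, -0.3, 8.3]
finger_gap: 0.0002
```

>>> {"name": "servo_tool", "arguments": {
  "commands": [
    [0,0,0.0005,0,0,0,0],
    [0,0,0.0007,0,0,0,0],
    [0,0,0.0007,0,0,0,0],
    [0,0,0.0007,0,0,0,0]
  ]
}}

```text
time: 7.0
tool_pos: [0.4219, 0.13, 0.0781]
tcp_rot: [-0.001, -0.001, 1.0, -0.0]
contact_force: [0.1, 0.4, 9.1]
finger_gap: -0.0
```

>>> {"name": "servo_tool", "arguments": {
  "commands": [
    [0,0,0.0005,0,0,0,0],
    [0,0,0.0008,0,0,0,0],
    [0,0,0.0008,0,0,0,0],
    [0,0,0.0008,0,0,0,0]
  ]
}}

```text
time: 7.4
tool_pos: [0.422, 0.13, 0.0776]
tcp_rot: [-0.0, -0.001, 1.0, -0.0]
contact_force: [-0.2, -0.4, 10.6]
finger_gap: -0.0
```

>>> {"name": "servo_tool", "arguments": {
  "commands": [
    [0,0,0.0005,0,0,0,0],
    [0,0,0.0009,0,0,0,0],
    [0,0,0.0009,0,0,0,0],
    [0,0,0.0009,0,0,0,0]
  ]
}}

```text
time: 7.8
tool_pos: [0.422, 0.13, 0.0772]
tcp_rot: [-0.0, -0.001, 1.0, -0.0]
contact_force: [-1.2, -0.3, 12.3]
finger_gap: -0.0002
```

>>> {"name": "servo_tool", "arguments": {
  "commands": [
    [0,0,-0.03,0,0,0,0],
    [0,0,-0.07,0,0,0,0],
    [0,0,-0.12,0,0,0,0],
    [0,0,-0.17,0,0,0,0],
    [0,0,-0.19,0,0,0,0],
    [0,0,-0.19,0,0,0,0.3],
    [0,0,-0.19,0,0,0,0.6],
    [0,0,-0.19,0,0,0,0.8],
    [0,0,-0.19,0,0,0,0.8],
    [0,0,-0.19,0,0,0,0.8]
  ]
}}

```text
time: 8.8
tool_pos: [0.4216, 0.1298, 0.2662]
tcp_rot: [-0.001, -0.001, 1.0, -0.001]
contact_force: [0.2, -0.4, -0.9]
finger_gap: 0.0679
```

```bash
python3 - <<'E'
from h import *
np.set_printoptions(precision=4,suppress=True)
for c in ["scene","top"]:
    im,d=snapshot(c); save(im,c+"1.png",1.5); np.save(c+"_d1.npy",d); np.save(c+"_i1.npy",im)
    for q in ["hinge_mid","tray_mid","press_spot"]:
        print(c,q,[(np.round(r["position"],1),round(r["confidence"],2),at_plane(c,r["position"],dict(hinge_mid=.09,tray_mid=.03,press_spot=.2)[q])) for r in landmark_of(c,q)[:2]])
E
```

```text
scene hinge_mid [(array([253.7, 150.1]), 0.88, array([0.5478, 0.1326, 0.09  ]))]
scene tray_mid [(array([235.8, 176.1]), 0.66, array([0.4985, 0.1289, 0.03  ]))]
scene press_spot [(array([272.3, 102.9]), 0.91, array([0.5994, 0.1429, 0.2   ]))]
top hinge_mid [(array([193.6, 169.9]), 0.94, array([0.5439, 0.1277, 0.09  ]))]
top tray_mid [(array([192.3, 195.4]), 0.88, array([0.4964, 0.1373, 0.03  ]))]
top press_spot [(array([185.7, 127.2]), 0.73, array([0.6042, 0.1304, 0.2   ])), (array([195.6, 196.2]), 0.6, array([0.4686, 0.1075, 0.2   ]))]
```

View pics/scene1.png

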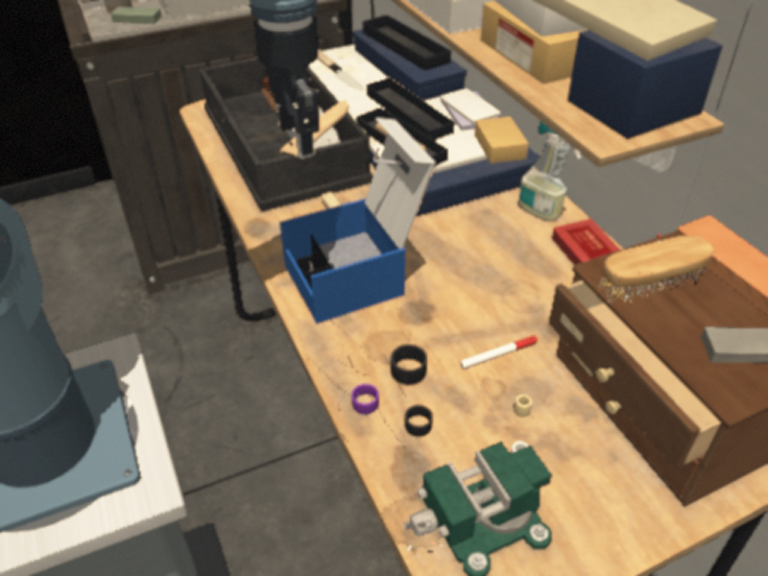

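View pics/top1.png

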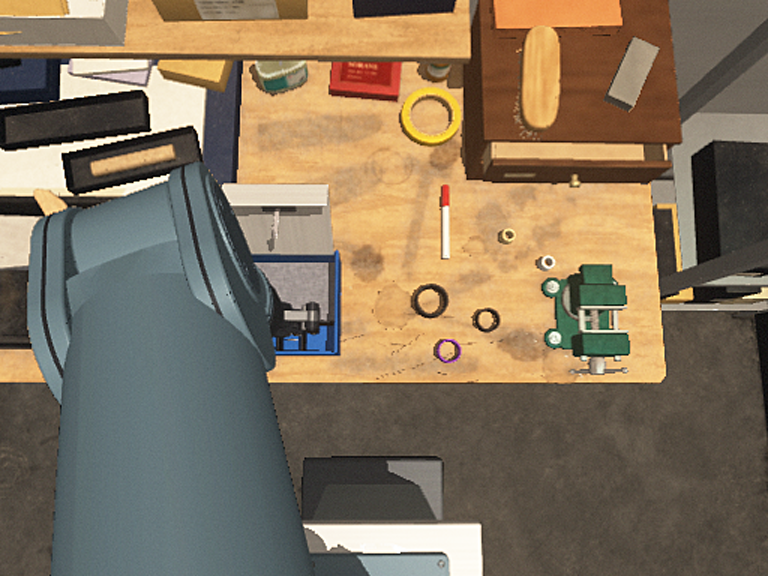

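>>> {"name": "servo_tool", "arguments": {
  "commands": [
    [-0.004,-0.04,0,0,0,0,0.8],
    [-0.008,-0.08,0,0,0,0,0.8],
    [-0.012,-0.12,0.01,0,0,0,0.8],
    [-0.016,-0.16,0.03,0,0,0,0.8],
    [-0.022,-0.2,0.05,0,0,0,0.8],
    [-0.028,-0.24,0.07,0,0,0,0.8],
    [-0.034,-0.28,0.09,0,0,0,0.8],
    [-0.034,-0.307,0.11,0,0,0,0.8],
    [-0.034,-0.307,0.116,0,0,0,0.8],
    [-0.034,-0.307,0.116,0,0,0,0.8],
    [-0.034,-0.307,0.116,0,0,0,0.8]
  ]
}}

```text
time: 10.3
tool_pos: [0.457, -0.1758, 0.1516]
tcp_rot: [-0.0, -0.001, 1.0, 0.0]
contact_force: [0.2, -0.9, -0.5]
finger_gap: 0.0683
```

```bash
python3 - <<'E'
from h import *
np.set_printoptions(precision=4,suppress=True)
s=get_state(); print(s["time"],s["tool_pos"])
P=camera_params("wrist"); im,d=snapshot("wrist"); save(im,"w2.png",1.5); np.save("w2d.npy",d)
for r in landmark_of("wrist","loupe_mid"): print(r,at_plane("wrist",r["position"],.011,P))
g=(im.max(2)<70).astype(np.uint8);n,l,st,ce=cv2.connectedComponentsWithStats(g)
for i in range(1,n):
  if 300<st[i,4]<20000: print(st[i],ce[i],at_plane("wrist",ce[i],.011,P))
im,_=snapshot("scene"); save(im,"scene2.png",1.5)
print(-P["R"].T@P["t"])
E
```

```text
10.3 [ 0.457  -0.1758  0.1516]
{'position': [345.4, 111.4], 'confidence': 0.82} [ 0.4049 -0.1092  0.011 ]
{'position': [262.9, 174.3], 'confidence': 0.6} [ 0.4574 -0.1756  0.011 ]
{'position': [366.8, 211.1], 'confidence': 0.58} [ 0.4901 -0.0849  0.011 ]
[241 152  46  48 902] [263.5011 177.2727] [ 0.4599 -0.1751  0.011 ]
[ 0.3889 -0.1761  0.2946]
```

View pics/w2.png

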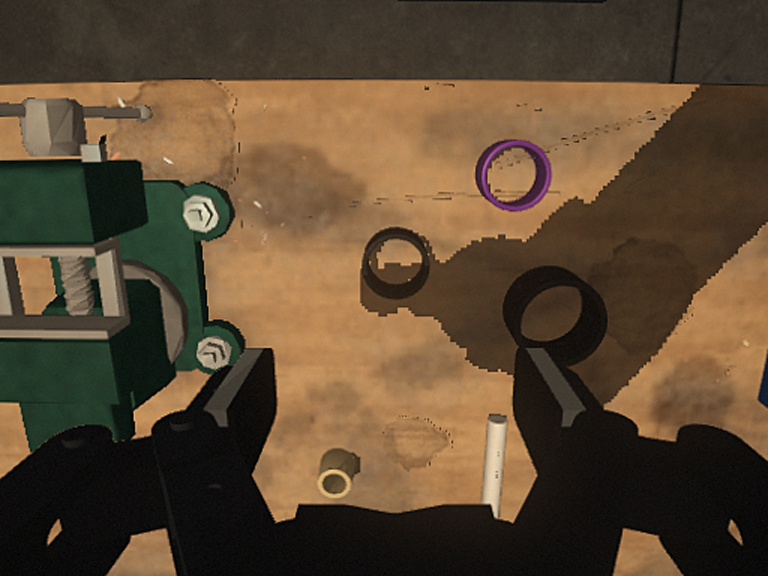

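View pics/scene2.png

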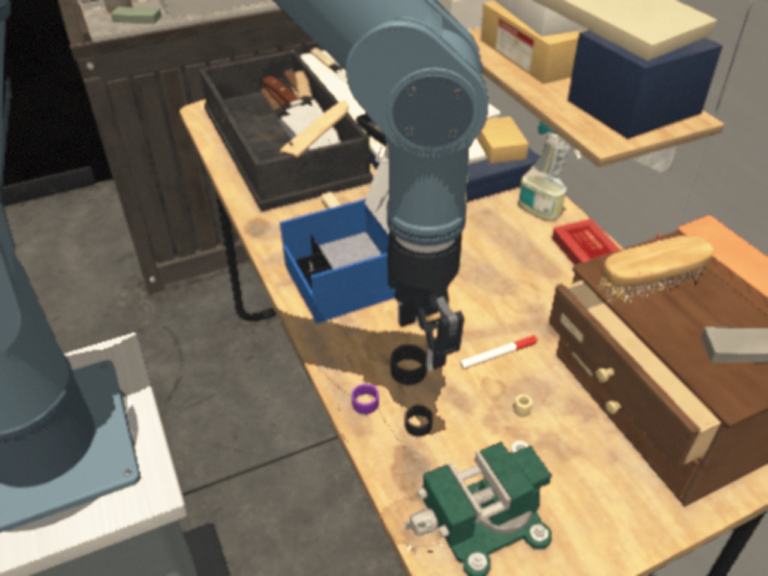

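>>> {"name": "servo_tool", "arguments": {
  "commands": [
    [0,0,0.03,0,0,0,0.65],
    [0,0,0.07,0,0,0,0.65],
    [0,0,0.11,0,0,0,0.65],
    [0,0,0.13,0,0,0,0.65],
    [0,0,0.14,0,0,0,0.65],
    [0,0,0.147,0,0,0,0.65],
    [0,0,0.149,0,0,0,0.65],
    [0,0,0.149,0,0,0,0.65]
  ]
}}

```text
time: 11.25
tool_pos: [0.4581, -0.176, 0.0037]
tcp_rot: [0.001, -0.002, 1.0, -0.0]
contact_force: [0.0, -1.3, -0.2]
finger_gap: 0.0559
```

```bash
python3 - <<'E'
from h import *
im,_=snapshot("wrist"); save(im,"w3.png",1.5)
im,_=snapshot("scene"); save(im[230:320,210:340],"s3.png",5)
E
```

```text
(no output)
```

View pics/w3.png

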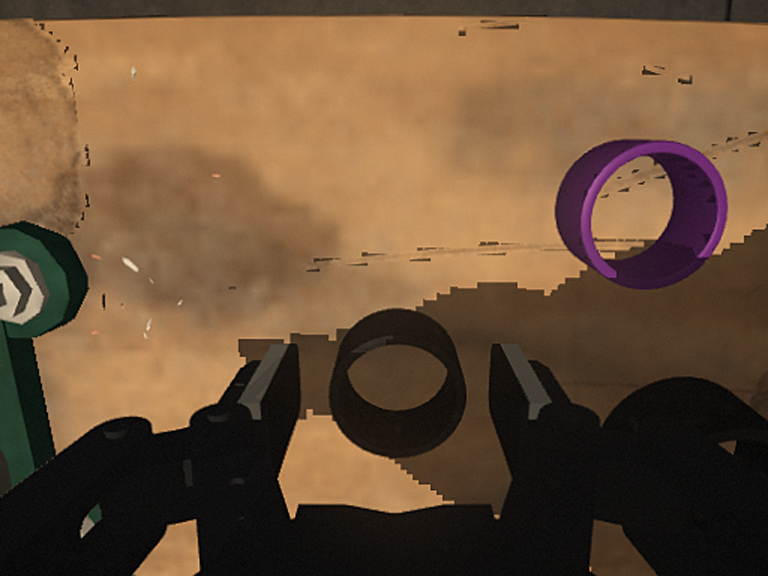

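View pics/s3.png

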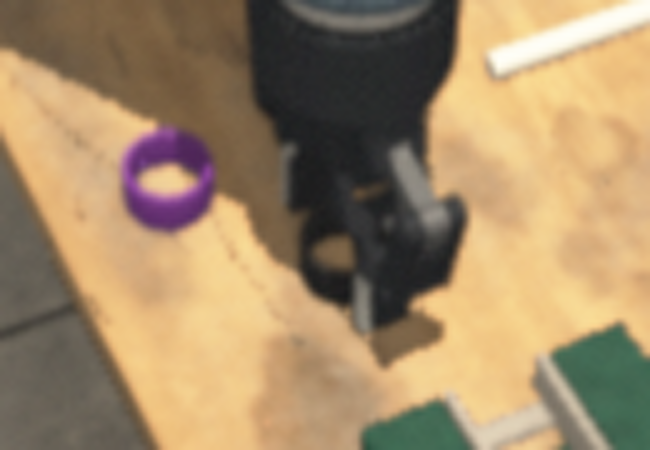

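>>> {"name": "servo_tool", "arguments": {
  "commands": [
    [0,0,0,0,0,0,0.5],
    [0,0,0,0,0,0,0.4],
    [0,0,0,0,0,0,0.3],
    [0,0,0,0,0,0,0.25],
    [0,0,0,0,0,0,0.2],
    [0,0,0,0,0,0,0.2],
    [0,0,0,0,0,0,0.2]
  ]
}}

```text
time: 12.05
tool_pos: [0.4588, -0.1762, 0.005]
tcp_rot: [0.002, -0.002, 1.0, -0.0]
contact_force: [-2.5, 0.9, 10.5]
finger_gap: 0.0345
```

>>> {"name": "servo_tool", "arguments": {
  "commands": [
    [0,0,-0.005,0,0,0,0.2],
    [0,0,-0.02,0,0,0,0.2],
    [0,0,-0.05,0,0,0,0.2],
    [0,0,-0.09,0,0,0,0.2],
    [0,0,-0.13,0,0,0,0.2],
    [0,0,-0.17,0,0,0,0.2],
    [0,0,-0.2,0,0,0,0.2],
    [0,0,-0.2,0,0,0,0.2]
  ]
}}

```text
time: 12.85
tool_pos: [0.4606, -0.177, 0.2092]
tcp_rot: [0.006, -0.002, 1.0, -0.001]
contact_force: [0.8, 0.1, -0.6]
finger_gap: 0.034
```

```bash
python3 - <<'E'
from h import *
np.set_printoptions(precision=4,suppress=True)
im,_=snapshot("wrist"); save(im,"w4.png",1.5)
im,_=snapshot("scene"); save(im,"s4.png",1.5)
for q in ["hinge_mid","tray_mid"]:
   print(q,[(np.round(r["position"],1),round(r["confidence"],2),at_plane("scene",r["position"],dict(hinge_mid=.09,tray_mid=.03)[q])) for r in landmark_of("scene",q)[:2]])
im,_=snapshot("top"); save(im,"t4.png",1.5)
for q in ["hinge_mid","tray_mid","press_spot"]:
   print(q,[(np.round(r["position"],1),round(r["confidence"],2),at_plane("top",r["position"],dict(hinge_mid=.09,tray_mid=.03,press_spot=.2)[q])) for r in landmark_of("top",q)[:2]])
print(get_state()["contact_force"])
E
```

```text
hinge_mid [(array([255.4, 150.8]), 0.65, array([0.5503, 0.1285, 0.09  ]))]
tray_mid [(array([235.6, 175.1]), 0.93, array([0.4995, 0.1325, 0.03  ]))]
hinge_mid []
tray_mid [(array([196.5, 197.3]), 0.94, array([0.4919, 0.1274, 0.03  ]))]
press_spot [(array([183.5, 130.1]), 0.66, array([0.5983, 0.1345, 0.2   ]))]
[ 0.1827  0.2817 -0.6781]
```

View pics/w4.png

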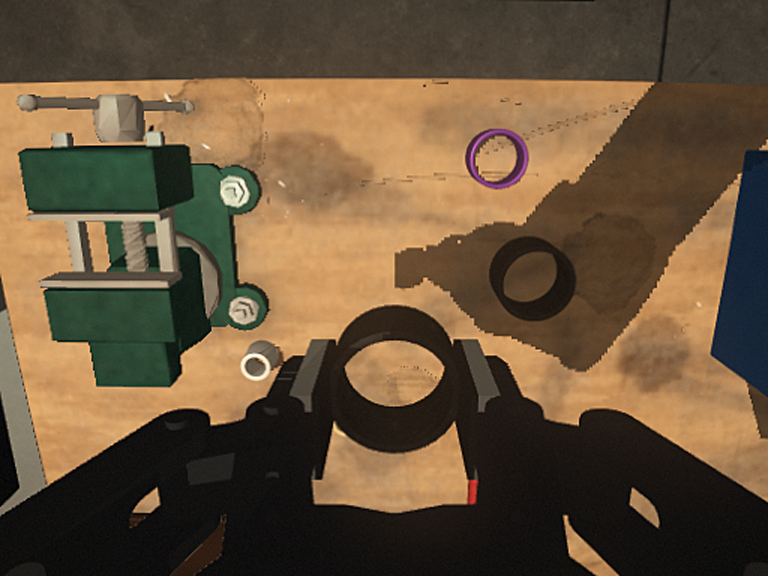

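View pics/t4.png

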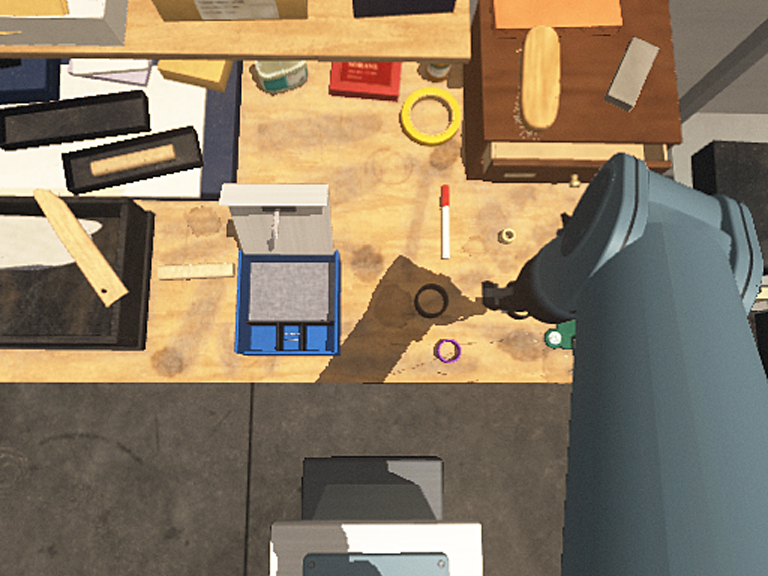

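>>> {"name": "servo_tool", "arguments": {
  "commands": [
    [-0.003,0.03,-0.02,0,0.5,0,0.2],
    [-0.006,0.07,-0.04,0,0.5,0,0.2],
    [-0.01,0.11,-0.04,0,0.5,0,0.2],
    [-0.014,0.15,-0.04,0,0.5,0,0.2],
    [-0.018,0.19,-0.04,0,0.5,0,0.2],
    [-0.022,0.23,-0.04,0,0.5,0,0.2],
    [-0.026,0.27,-0.04,0,0.5,0,0.2],
    [-0.029,0.3,-0.03,0,0.5,0,0.2],
    [-0.029,0.308,-0.01,0,0.5,0,0.2],
    [-0.029,0.308,0.01,0,0.5,0,0.2],
    [-0.029,0.308,0.03,0,0.5,0,0.2],
    [-0.029,0.308,0.05,0,0.5,0,0.2],
    [-0.029,0.308,0.06,0,0.5,0,0.2],
    [-0.029,0.308,0.06,0,0.5,0,0.2],
    [-0.029,0.308,0.06,0,0.5,0,0.2]
  ]
}}

```text
time: 14.75
tool_pos: [0.4858, 0.132, 0.1443]
tcp_rot: [-0.003, -0.002, 1.0, -0.0]
contact_force: [-0.3, -0.4, 0.0]
finger_gap: 0.0342
```

```bash
python3 - <<'E'
from h import *
np.set_printoptions(precision=4,suppress=True)
P=camera_params("wrist")
im,_=snapshot("wrist"); save(im,"w5.png",1.5)
for r in landmark_of("wrist","tray_mid"): print(r,at_plane("wrist",r["position"],.03,P))
im,_=snapshot("scene"); save(im,"s5.png",1.5)
s=get_state();print(s["contact_force"],s["tool_pos"],s["tcp_rot"])
E
```

```text
{'position': [263.5, 188.7], 'confidence': 0.87} [0.4906 0.1326 0.03  ]
[-0.0481 -0.0204 -0.3703] [0.4862 0.1323 0.1449] [-0.0028 -0.0017  1.      0.0002]
```

View pics/w5.png

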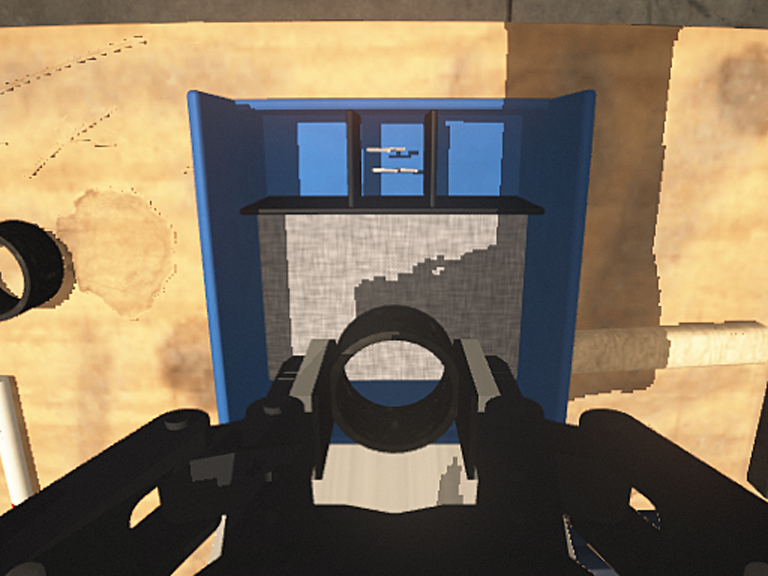

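View pics/s5.png

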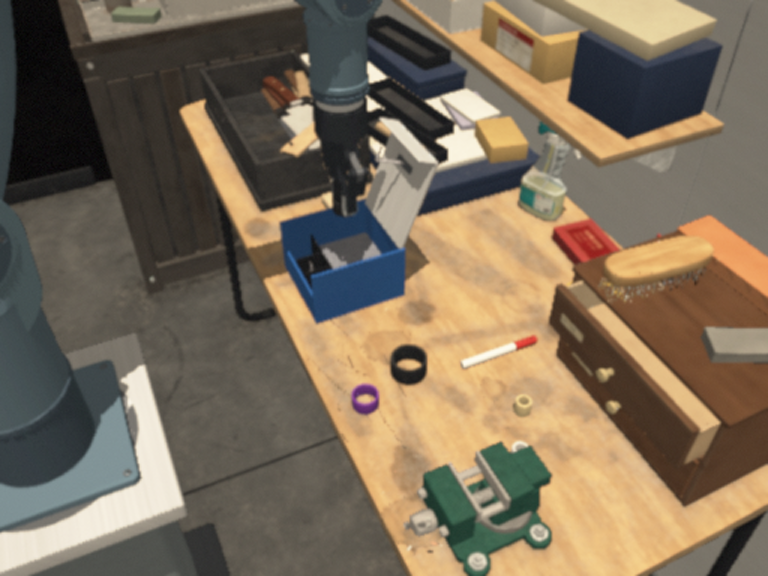

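>>> {"name": "servo_tool", "arguments": {
  "commands": [
    [-0.003,-0.001,0.02,0,-0.3,0,0.2],
    [-0.003,-0.001,0.045,0,-0.3,0,0.2],
    [-0.003,-0.001,0.07,0,-0.3,0,0.2],
    [-0.003,-0.001,0.09,0,-0.3,0,0.2],
    [-0.003,-0.001,0.1,0,-0.3,0,0.2],
    [-0.003,-0.001,0.104,0,-0.3,0,0.2],
    [-0.003,-0.001,0.107,0,-0.3,0,0.2],
    [-0.003,-0.001,0.108,0,-0.3,0,0.2],
    [-0.003,-0.001,0.108,0,-0.3,0,0.2]
  ]
}}

```text
time: 15.8
tool_pos: [0.4891, 0.1315, 0.0375]
tcp_rot: [0.0, -0.002, 1.0, 0.0]
contact_force: [0.3, 0.9, -0.2]
finger_gap: 0.0342
```

>>> {"name": "servo_tool", "arguments": {
  "commands": [
    [0,0,0.0015,0,0,0,0.2],
    [0,0,0.0025,0,0,0,0.2],
    [0,0,0.003,0,0,0,0.2],
    [0,0,0.003,0,0,0,0.2]
  ]
}}

```text
time: 16.2
tool_pos: [0.4894, 0.1316, 0.035]
tcp_rot: [0.001, -0.002, 1.0, 0.001]
contact_force: [-2.1, -0.2, 5.8]
finger_gap: 0.0342
```

>>> {"name": "servo_tool", "arguments": {
  "commands": [
    [0,0,-0.0005,0,0,0,0.45],
    [0,0,-0.0005,0,0,0,0.5],
    [0,0,-0.0005,0,0,0,0.6],
    [0,0,-0.001,0,0,0,0.65],
    [0,0,-0.001,0,0,0,0.65],
    [0,0,-0.005,0,0,0,0.65],
    [0,0,-0.015,0,0,0,0.65],
    [0,0,-0.03,0,0,0,0.65],
    [0,0,-0.06,0,0,0,0.65],
    [0,0,-0.09,0,0,0,0.65],
    [0,0,-0.11,0,0,0,0.65]
  ]
}}

```text
time: 17.3
tool_pos: [0.4901, 0.1317, 0.1477]
tcp_rot: [0.002, -0.002, 1.0, 0.001]
contact_force: [-0.0, -0.2, -0.3]
finger_gap: 0.0556
```

```bash
python3 - <<'E'
from h import *
np.set_printoptions(precision=4,suppress=True)
P=camera_params("wrist")
im,_=snapshot("wrist"); save(im,"w6.png",1.5)
for r in landmark_of("wrist","loupe_mid"): print(r,at_plane("wrist",r["position"],.041,P))
im,_=snapshot("scene"); save(im[80:230,160:310],"s6.png",4)
for q in ["press_spot","hinge_mid"]: print(q,landmark_of("scene",q)[:2])
d=np.load("top_d.npy")
for v in range(20,60,3): print(v,at_depth("top",(200,v),d[v,200]))
E
```

```text
{'position': [2.4, 175.6], 'confidence': 0.73} [ 0.484  -0.0669  0.041 ]
{'position': [259.9, 183.3], 'confidence': 0.71} [0.4897 0.1297 0.041 ]
press_spot [{'position': [274.3, 101.4], 'confidence': 0.61}]
hinge_mid [{'position': [258.0, 151.5], 'confidence': 0.74}]
20 [0.7687 0.0957 0.2993]
23 [0.7626 0.0955 0.2997]
26 [0.757  0.0953 0.2994]
29 [0.7517 0.0953 0.2985]
32 [0.7459 0.0952 0.2985]
35 [0.739  0.0948 0.3003]
38 [0.7362 0.0952 0.2955]
41 [0.8703 0.1254 0.0617]
44 [0.863  0.1253 0.0607]
47 [0.8654 0.1274 0.043 ]
50 [0.8631 0.1284 0.0328]
53 [0.8603 0.1294 0.0233]
56 [0.8641 0.132  0.0015]
59 [0.8542 0.1314 0.0044]
```

View pics/w6.png

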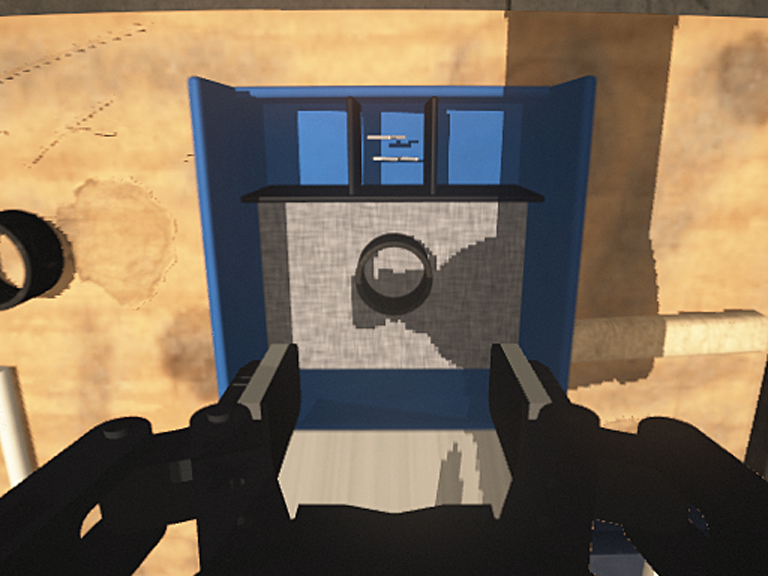

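View pics/s6.png

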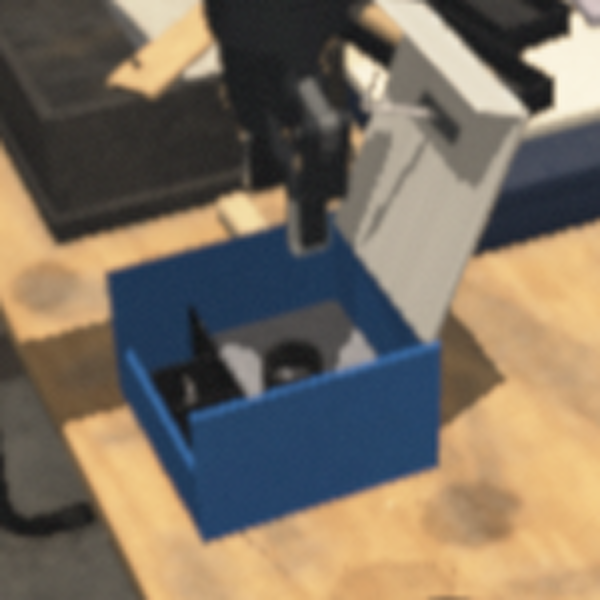

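>>> {"name": "servo_tool", "arguments": {
  "commands": [
    [0,0,-0.04,0,0,0,0.3],
    [0,0,-0.08,0,0,0,0],
    [0,0,-0.12,0,0,0,0],
    [0,0,-0.16,0,0,0,0],
    [-0.01,0,-0.175,0,0,0,0],
    [-0.04,0,-0.175,0,0,0,0],
    [-0.08,0,-0.175,0,0,0,0],
    [-0.12,0,-0.175,0,0,0,0],
    [-0.155,0,-0.175,0,0,0,0],
    [-0.157,0,-0.175,0,0,0,0],
    [-0.157,0,-0.16,0,0,0,0],
    [-0.157,0,-0.14,0,0,0,0],
    [-0.157,0,-0.14,0,0,0,0]
  ]
}}

```text
time: 18.85
tool_pos: [0.6423, 0.1317, 0.2806]
tcp_rot: [-0.003, -0.002, 1.0, -0.0]
contact_force: [-0.6, 0.7, -0.7]
finger_gap: -0.0001
```

```bash
python3 - <<'E'
from h import *
s=get_state();print(s["tool_pos"],s["contact_force"])
im,_=snapshot("scene"); save(im[50:210,160:330],"s7.png",4)
im,_=snapshot("wrist"); save(im,"w7.png",1.5)
E
```

```text
[0.64225445 0.13174111 0.28056127] [-0.60760118  0.69223114 -0.74988023]
```

View pics/s7.png

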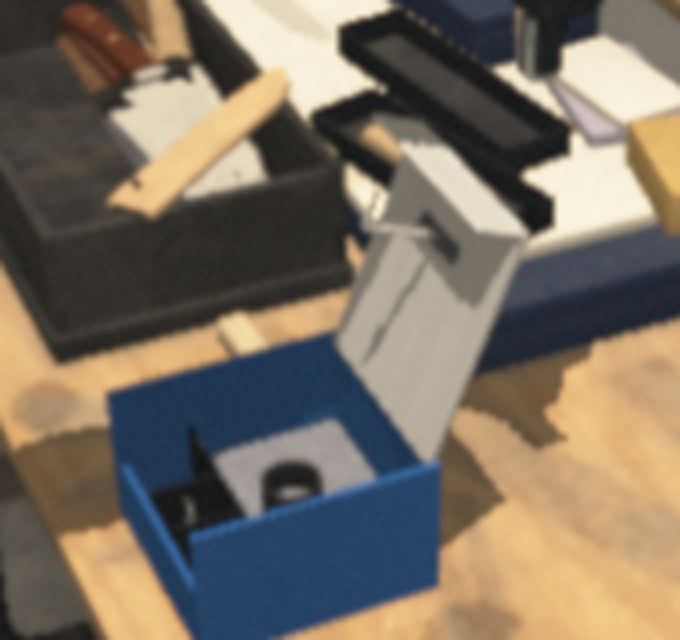

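View pics/w7.png

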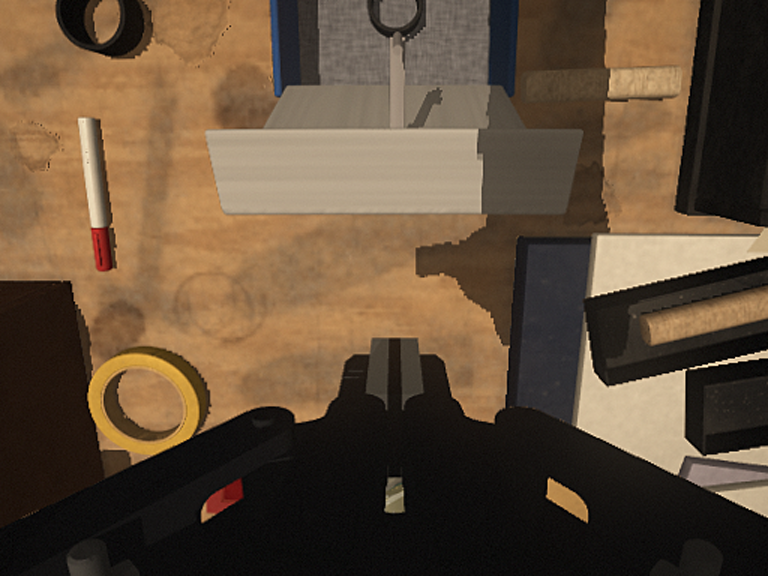

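>>> {"name": "servo_tool", "arguments": {
  "commands": [
    [0,0,0.03,0,-0.3,0,0],
    [0,0,0.06,0,-0.3,0,0],
    [0,0,0.079,0,-0.3,0,0],
    [0,0,0.079,0,-0.3,0,0],
    [0.008,0,0.079,0,-0.3,0,0],
    [0.016,0,0.079,0,-0.3,0,0],
    [0.018,0,0.079,0,-0.3,0,0]
  ]
}}

```text
time: 19.65
tool_pos: [0.6259, 0.1322, 0.2069]
tcp_rot: [0.003, -0.002, 1.0, 0.001]
contact_force: [-0.3, 0.0, -0.5]
finger_gap: -0.0
```

```bash
python3 - <<'E'
from h import *
np.set_printoptions(precision=4,suppress=True)
P=camera_params("wrist"); s=get_state(); p=s["tool_pos"]; print(p,s["contact_force"],s["tcp_rot"])
im,_=snapshot("wrist"); save(im,"w8.png",1.5)
H=np.array([.547,.09])
R0=toR(s["tcp_rot"])
for th in list(range(110,0,-5)):
    t=np.radians(th); dr=np.array([-np.cos(t),np.sin(t)]); out=np.array([np.sin(t),np.cos(t)])
    R=.120+.016*np.clip((95-th)/95,0,1)
    c=H+R*dr+.0035*out
    if th>90:
        e=H+.15*dr+.0035*out; X=[e[0]+.011,p[1],min(c[1],.212)]
    else: X=[c[0]+.011,p[1],c[1]]
    print(th,np.round(X,4),np.round(R0.inv().apply(np.array([X[0],.131,X[2]])-p),3))
E
```

```text
[0.6259 0.1322 0.2069] [-0.2855  0.0177 -0.5192] [ 0.0028 -0.002   1.      0.0009]
110 [0.6126 0.1322 0.2016] [ 0.013 -0.001  0.005]
105 [0.6002 0.1322 0.205 ] [ 0.026 -0.001  0.002]
100 [0.5875 0.1322 0.2076] [ 0.038 -0.001 -0.001]
95 [0.5746 0.1322 0.2092] [ 0.051 -0.001 -0.003]
90 [0.5615 0.1322 0.2108] [ 0.064 -0.001 -0.004]
85 [0.5509 0.1322 0.2115] [ 0.075 -0.001 -0.005]
80 [0.5402 0.1322 0.2113] [ 0.086 -0.001 -0.005]
75 [0.5295 0.1322 0.2101] [ 0.096 -0.001 -0.004]
70 [0.5188 0.1322 0.2079] [ 0.107 -0.001 -0.002]
65 [0.5083 0.1322 0.2048] [ 0.118 -0.001  0.001]
60 [0.4981 0.1322 0.2008] [ 0.128 -0.001  0.005]
55 [0.4882 0.1322 0.1958] [ 0.138 -0.001  0.01 ]
50 [0.4787 0.1322 0.19  ] [ 0.147 -0.001  0.016]
45 [0.4697 0.1322 0.1833] [ 0.156 -0.001  0.023]
40 [0.4612 0.1322 0.1758] [ 0.165 -0.001  0.03 ]
35 [0.4534 0.1322 0.1675] [ 0.173 -0.001  0.038]
30 [0.4463 0.1322 0.1585] [ 0.18  -0.001  0.047]
25 [0.44   0.1322 0.1489] [ 0.186 -0.001  0.057]
20 [0.4346 0.1322 0.1387] [ 0.192 -0.001  0.067]
15 [0.43   0.1322 0.1279] [ 0.196 -0.001  0.078]
10 [0.4263 0.1322 0.1168] [ 0.2   -0.001  0.089]
5 [0.4237 0.1322 0.1053] [ 0.203 -0.001  0.1  ]
```

View pics/w8.png

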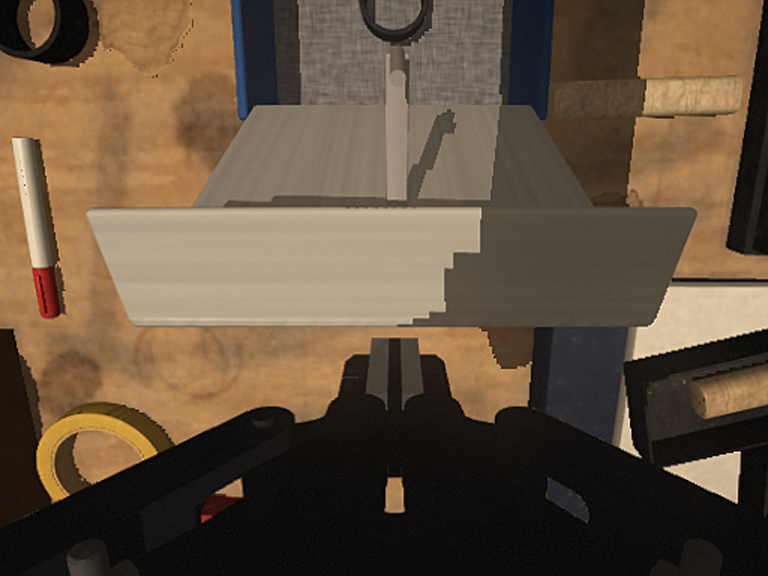

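>>> {"name": "servo_tool", "arguments": {
  "commands": [
    [0.006,-0.001,0.004,0,0,0,0],
    [0.013,-0.001,0.004,0,0,0,0],
    [0.02,-0.001,0.003,0,0,0,0],
    [0.026,-0.001,0.002,0,0,0,0],
    [0.032,-0.001,0,0,0,0,0],
    [0.038,-0.001,-0.001,0,0,0,0],
    [0.051,-0.001,-0.003,0,0,0,0],
    [0.064,-0.001,-0.004,0,0,0,0],
    [0.075,-0.001,-0.005,0,0,0,0],
    [0.086,-0.001,-0.005,0,0,0,0],
    [0.086,-0.001,-0.005,0,0,0,0]
  ]
}}

```text
time: 20.8
tool_pos: [0.5383, 0.131, 0.2111]
tcp_rot: [0.002, -0.002, 1.0, 0.001]
contact_force: [1.4, -0.9, 0.3]
finger_gap: 0.0001
```

```bash
python3 - <<'E'
from h import *
np.set_printoptions(precision=4,suppress=True)
im,_=snapshot("scene"); save(im[50:210,160:330],"s9.png",4)
s=get_state(); p=s["tool_pos"]; print(p,s["contact_force"],s["tcp_rot"])
H=np.array([.547,.09])
R0=toR(s["tcp_rot"])
for th in list(range(75,0,-5)):
    t=np.radians(th); dr=np.array([-np.cos(t),np.sin(t)]); out=np.array([np.sin(t),np.cos(t)])
    R=.120+.016*np.clip((95-th)/95,0,1)
    c=H+R*dr+.0035*out
    X=[c[0]+.011,p[1],c[1]]
    print(th,np.round(X,4),np.round(R0.inv().apply(np.array([X[0],.131,X[2]])-p),3))
E
```

```text
[0.5393 0.1309 0.2113] [ 1.7576 -0.5984 -0.1039] [ 0.0025 -0.0022  1.      0.0009]
75 [0.5295 0.1309 0.2101] [0.01  0.    0.001]
70 [0.5188 0.1309 0.2079] [0.021 0.    0.003]
65 [0.5083 0.1309 0.2048] [0.031 0.    0.006]
60 [0.4981 0.1309 0.2008] [0.041 0.    0.01 ]
55 [0.4882 0.1309 0.1958] [0.051 0.    0.015]
50 [0.4787 0.1309 0.19  ] [0.061 0.    0.021]
45 [0.4697 0.1309 0.1833] [0.07  0.    0.028]
40 [0.4612 0.1309 0.1758] [0.078 0.    0.035]
35 [0.4534 0.1309 0.1675] [0.086 0.    0.043]
30 [0.4463 0.1309 0.1585] [0.093 0.    0.052]
25 [0.44   0.1309 0.1489] [0.1   0.    0.062]
20 [0.4346 0.1309 0.1387] [0.105 0.    0.072]
15 [0.43   0.1309 0.1279] [0.11  0.    0.083]
10 [0.4263 0.1309 0.1168] [0.113 0.    0.094]
5 [0.4237 0.1309 0.1053] [0.116 0.    0.105]
```

View pics/s9.png

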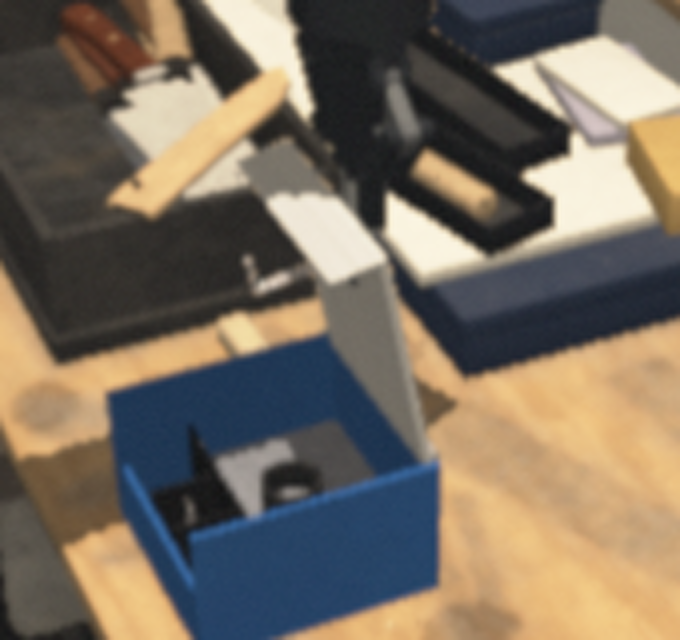

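>>> {"name": "servo_tool", "arguments": {
  "commands": [
    [0.01,0,0.001,0,0,0,0],
    [0.021,0,0.003,0,0,0,0],
    [0.031,0,0.006,0,0,0,0],
    [0.041,0,0.01,0,0,0,0],
    [0.051,0,0.015,0,0,0,0],
    [0.061,0,0.021,0,0,0,0],
    [0.07,0,0.028,0,0,0,0],
    [0.078,0,0.035,0,0,0,0],
    [0.086,0,0.043,0,0,0,0],
    [0.093,0,0.052,0,0,0,0],
    [0.1,0,0.062,0,0,0,0],
    [0.105,0,0.072,0,0,0,0],
    [0.11,0,0.083,0,0,0,0],
    [0.113,0,0.094,0,0,0,0],
    [0.113,0,0.094,0,0,0,0]
  ]
}}

```text
time: 22.35
tool_pos: [0.425, 0.1303, 0.1152]
tcp_rot: [0.001, -0.002, 1.0, 0.0]
contact_force: [1.4, 0.9, 3.0]
finger_gap: -0.0
```

```bash
python3 - <<'E'
from h import *
np.set_printoptions(precision=4,suppress=True)
im,_=snapshot("scene"); save(im[50:210,160:330],"s10.png",4)
im,_=snapshot("wrist"); save(im,"w10.png",1.5)
s=get_state(); p=s["tool_pos"]; print(p,s["contact_force"],s["tcp_rot"])
E
```

```text
[0.4253 0.1303 0.1162] [-1.9091  0.6818  2.4634] [ 0.0008 -0.0023  1.      0.0004]
```

View pics/s10.png

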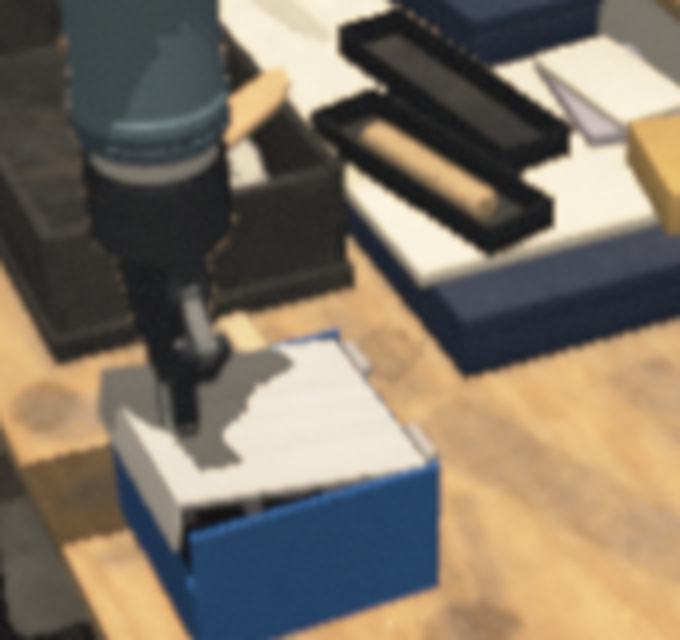

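View pics/w10.png

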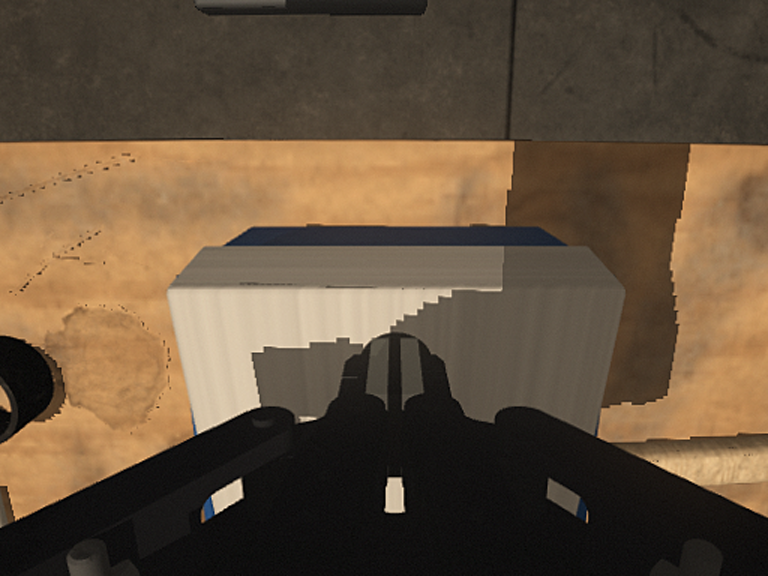

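>>> {"name": "servo_tool", "arguments": {
  "commands": [
    [0.001,0,0.004,0,0,0,0],
    [0.002,0,0.008,0,0,0,0],
    [0.003,0,0.012,0,0,0,0],
    [0.003,0,0.016,0,0,0,0],
    [0.0035,0,0.02,0,0,0,0],
    [0.0035,0,0.023,0,0,0,0],
    [0.0035,0,0.026,0,0,0,0],
    [0.0035,0,0.028,0,0,0,0],
    [0.0035,0,0.028,0,0,0,0]
  ]
}}

```text
time: 23.35
tool_pos: [0.4218, 0.1303, 0.088]
tcp_rot: [0.001, -0.002, 1.0, 0.0]
contact_force: [2.6, -0.4, 3.4]
finger_gap: -0.0003
```

>>> {"name": "servo_tool", "arguments": {
  "commands": [
    [0,0,0.001,0,0,0,0],
    [0,0,0.002,0,0,0,0],
    [0,0,0.003,0,0,0,0],
    [0,0,0.003,0,0,0,0]
  ]
}}

```text
time: 23.75
tool_pos: [0.4219, 0.1304, 0.0849]
tcp_rot: [0.001, -0.002, 1.0, 0.0]
contact_force: [2.1, 0.1, 3.6]
finger_gap: -0.0004
```

>>> {"name": "servo_tool", "arguments": {
  "commands": [
    [0,0,0.001,0,0,0,0],
    [0,0,0.002,0,0,0,0],
    [0,0,0.003,0,0,0,0],
    [0,0,0.003,0,0,0,0]
  ]
}}

```text
time: 24.15
tool_pos: [0.4219, 0.1303, 0.0818]
tcp_rot: [0.001, -0.002, 1.0, 0.0]
contact_force: [2.8, -0.2, 3.6]
finger_gap: 0.0001
```

>>> {"name": "servo_tool", "arguments": {
  "commands": [
    [0,0,0.001,0,0,0,0],
    [0,0,0.002,0,0,0,0],
    [0,0,0.002,0,0,0,0]
  ]
}}

```text
time: 24.45
tool_pos: [0.4219, 0.1304, 0.0797]
tcp_rot: [0.001, -0.002, 1.0, 0.0]
contact_force: [3.1, 0.1, 3.1]
finger_gap: 0.0002
```

>>> {"name": "servo_tool", "arguments": {
  "commands": [
    [0,0,0.001,0,0,0,0],
    [0,0,0.0015,0,0,0,0],
    [0,0,0.0015,0,0,0,0]
  ]
}}

```text
time: 24.75
tool_pos: [0.4221, 0.1304, 0.0783]
tcp_rot: [0.001, -0.002, 1.0, 0.0]
contact_force: [2.9, -0.7, 6.1]
finger_gap: 0.0
```

>>> {"name": "servo_tool", "arguments": {
  "commands": [
    [0,0,0.0008,0,0,0,0],
    [0,0,0.0012,0,0,0,0],
    [0,0,0.0012,0,0,0,0],
    [0,0,0.0012,0,0,0,0]
  ]
}}

```text
time: 25.15
tool_pos: [0.4222, 0.1304, 0.0772]
tcp_rot: [0.001, -0.002, 1.0, 0.0]
contact_force: [1.7, -0.4, 7.5]
finger_gap: -0.0002
```

>>> {"name": "servo_tool", "arguments": {
  "commands": [
    [0,0,0.0008,0,0,0,0],
    [0,0,0.0012,0,0,0,0],
    [0,0,0.0012,0,0,0,0],
    [0,0,0.0012,0,0,0,0]
  ]
}}

```text
time: 25.55
tool_pos: [0.4223, 0.1304, 0.0763]
tcp_rot: [0.001, -0.002, 1.0, 0.001]
contact_force: [1.5, -0.5, 9.9]
finger_gap: 0.0
```

>>> {"name": "servo_tool", "arguments": {
  "commands": [
    [0,0,0.0008,0,0,0,0],
    [0,0,0.0012,0,0,0,0],
    [0,0,0.0012,0,0,0,0],
    [0,0,0.0012,0,0,0,0]
  ]
}}

```text
time: 25.95
tool_pos: [0.4225, 0.1304, 0.0755]
tcp_rot: [0.001, -0.002, 1.0, 0.001]
contact_force: [0.7, -1.4, 12.3]
finger_gap: 0.0
```

>>> {"name": "servo_tool", "arguments": {
  "commands": [
    [0,0,-0.01,0,0,0,0],
    [0,0,-0.03,0,0,0,0],
    [0,0,-0.07,0,0,0,0],
    [0,0,-0.11,0,0,0,0],
    [0,0,-0.15,0,0,0,0],
    [0,0,-0.19,0,0,0,0],
    [0,0,-0.2,0,0,0,0],
    [0,0,-0.2,0,0,0,0],
    [0,0,-0.2,0,0,0,0],
    [0,0,-0.2,0,0,0,0]
  ]
}}

```text
time: 26.95
tool_pos: [0.4206, 0.1297, 0.2737]
tcp_rot: [-0.001, -0.002, 1.0, -0.0]
contact_force: [-0.5, 0.1, -1.1]
finger_gap: 0.0001
```

```bash
python3 - <<'E'
from h import *
np.set_printoptions(precision=4,suppress=True)
im,d=snapshot("scene"); save(im,"s11.png",1.5)
P=camera_params("wrist"); im,d=snapshot("wrist"); save(im,"w11.png",1.5)
s=get_state(); print(s["time"],s["tool_pos"],s["contact_force"])
for uv in [(230,160),(290,160),(262,185),(230,200),(262,160)]: print(uv,at_depth("wrist",uv,d[uv[1],uv[0]],P))
E
```

```text
27.05 [0.4211 0.1298 0.2741] [ 0.1464  0.764  -0.1688]
(230, 160) [0.4164 0.0987 0.0958]
(290, 160) [0.4162 0.1554 0.0957]
(262, 185) [0.4407 0.129  0.0961]
(230, 200) [0.4563 0.0978 0.095 ]
(262, 160) [0.4162 0.1289 0.0961]
```

View pics/s11.png

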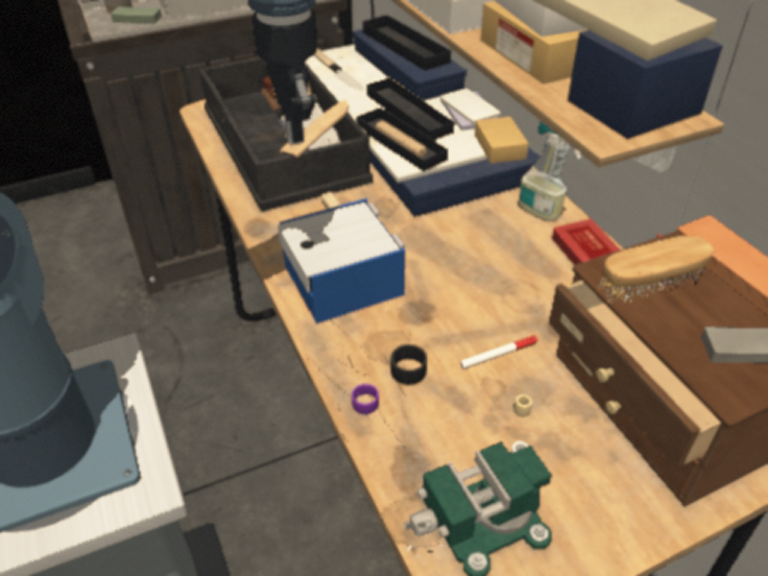

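View pics/w11.png

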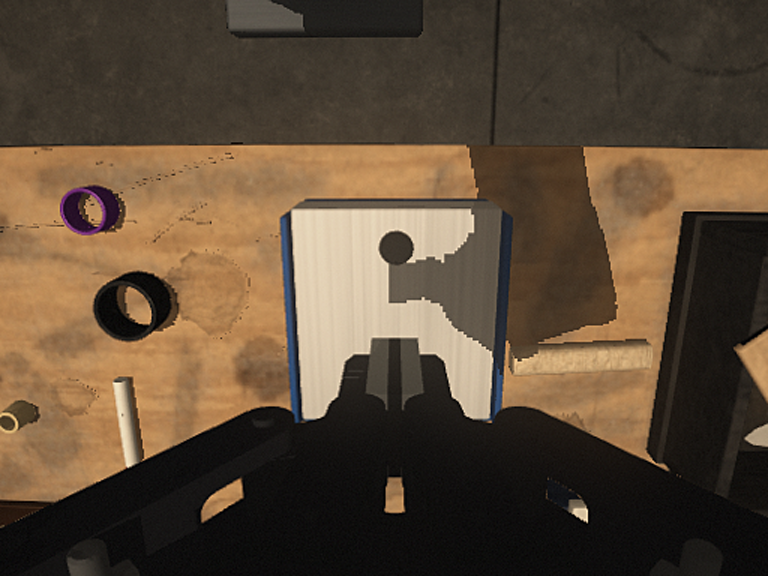

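The lid lies flat and shut at about 0.095 m more than a second after release. The spot shows at wrist pixel (264,165), the robot touches nothing and the bystanders haven't moved, so I'm handing in.

```bash
python3 - <<'E'
from h import *
print(close_job())
E
```

```text
the job is handed in; nothing more can be done
None
```

The black eye loupe is in the case, the lid is shut and latched, and the job was handed in at about 27 s of the 72 s allowed.

- **Opening:** I pressed the lid on the rubber spot until the force rose at its stop, to about 12 N, then let go. It sprang fully open.
- **Loupe:** I picked the smaller of the two black rings and stood it at about (0.490, 0.130). The wrist picture showed it upright on the grey tray floor.
- **Closing:** I swung the lid down from behind and pressed it to the stop again, also at about 12 N. A second after letting go, the lid was flat with its top at about 0.095 m, as at the start, and the fingers were 0.18 m above it with no contact force.
- **Bystanders:** the marker, the wooden blank and one ferrule were where they had been in the last pictures. The other ferrule was out of view there; I last saw it before placing the loupe, and nothing went near it after that.

- **Stop stiffness:** the force at the stop rose about 2–3 N per mm of measured travel rather than the stated 14. I put this down to give in the arm. The latch switched correctly both times.
- **Pick-up contact:** the fingertips touched the bench at about 10 N when gripping the loupe, well under the limit.
- **Loupe after closing:** I did not see it again once the lid was shut.

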